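Load a cartridge into the indexing carousel and click it on

ROBOT

A 7-joint arm with a two-finger parallel gripper is mounted at the origin on a cart in front of the work surface, level with it; the furniture and walls round the work are solid. World frame = base frame: x ahead of the robot, y to its left, z up, the work surface at z = 0. Lengths are in m, angles in rad, forces in N, time in s.
With the tool pointing down it reaches from about 0.425 to 0.875 m from the base axis. Payload 4.7 kg.
Tool frame: the origin (TCP) lies on the centre line of the jaws, within the pads' length; the fingertips stand 14 mm ahead of it and the grasp point (between the pads) lies 5 mm behind it; z points along the fingers, y is the line along which they close (so a half turn about z gives the same grasp; the last joint's range is limited). The gripper opens to 87 mm and grips with 3 to 60 N. Pads are 19 mm wide; open, the fingers measure 117 mm over their backs; the gripper's body (75 mm by 190 mm) begins 51 mm behind the grasp point.
Start: joints at [-1.283, 0.321, -0.07, 1.45, 0.023, 1.371, -0.057], TCP at [0.176, 0.626, 0.237] pointing down, gripper open.
Joint ranges: [-2.86, 2.86], [-0.3, 2.09], [-1.38, 1.24], [0.06, 2.45], [-1.56, 4.7], [0.09, 2.05], [-2.69, 2.69]. Speed limits (rad/s): [2.57, 2.57, 3.14, 3.14, 3.14, 3.14, 3.14].

INTERFACE

Orientations are given as a rotation vector (axis times angle).
In Python, from bench import * gives the robot as it stands.
- The arm moves only by the shell command python3 -m jog 'ROWS' [FORCE]. ROWS is JSON, a list of rows, each an object of numbers: "claw": the finger opening in mm, from 0 to 87; "dx", "dy", "dz": the shift along the tool's x, y, z in mm; "spin": the turn about the tool's z in degrees. In form: [{"claw": .., "dx": .., "dy": .., "dz": .., "spin": ..}, ...]. A call has 1 to 20 rows; each row is the pose to reach, as a shift and turn from the pose commanded when the call began, along the tool's axes at that moment; what a row does not reach only later rows make up. A row lasts 1/12 s, in which the tool goes at most 41.7 mm and 7.16 degrees, less where a joint would pass 70% of its speed; a pose out of reach is approached as far as the arm can. A call with a gripper value outside its range is refused whole. The fingers move at their own pace and stop on an object; FORCE is the grip in N (left out, the last holds). Time passes only in rows, so rows that repeat a pose let the fingers close. It gives the time, the measured TCP pose, the force, the opening and the grip force at its end, in the units of the state.
- get_state(): the state, without advancing time (a new reading comes with each control period).
- get_image(name): name is "scene" or "top"; returns a dict with "frame" (480x640x3 uint8, red, green, blue), "depth" (480x640 float32, m along the optical axis (not along the pixel's ray), 0 where there is no reading), "K" (3x3 intrinsics, pixels), "T" (4x4, takes a point from camera to world coordinates). Camera axes: x right, y down, z forward; pixel columns grow to the right and rows downward; lengths in m; the calibration is good to about 2 mm. A picture is of the moment at which its call begins.
- close_job(): hands the job in; it is judged then, once.
The state is a dict: "time": time; "joint_positions": joint angles; "qd": joint speeds; "joint_torque": joint torques, N m; "position": TCP position; "tool_rot": TCP orientation; "ft_force": force on the tool from outside, world axes, zero at the start; "torque": the same for the moment, N m; "grip_width": opening from 0.0 (shut) to 1.0 (fully open); "grip_force": force on a finger pad.
Only numpy, scipy, OpenCV 4.12 (cv2) and the standard library are available. Lean on these libraries where they do the work, as an engineer would, in place of code of your own. Each camera call takes 0.05 s, during which the arm holds its last target. There are 200 camera calls.

TASK

Put the slimmer of the two loose steel cartridges, standing upright, into the empty carousel cup at the pointer and press it by feel, firmly but without straining it, until it is fully home on the seat down inside the cup, past the drag of the cup's spring jaws. Then turn the carousel by its centre knob clockwise (seen from above) by exactly one click, so that it rests in the next click with the cartridge still home, and let go. Leave everything else on the cupboard where it is.

Things in the scene. Friction and masses are not known exactly. Their poses are not given: they have to be found in the camera images.
- cartridge: The slim loose steel cartridge, a plain upright cylinder 24 mm in diameter and 58 mm long with a dark band near its top, 60 to 120 g, standing on the cupboard top. Origin at the centre of its underside, z axis up along it. It swaps places with the wide one from run to run.
- cartridge_foot (a point): Centre of the slim cartridge's underside (same point and axes as its origin).
- cartridge_wide: A look-alike cartridge, 34 mm in diameter and 58 mm long, too wide for the cups; leave it. Origin at the centre of its underside.
- stand: The carousel's fixed round grey stand, 184 mm across and 28 mm high; origin at the centre of its underside, z up, under the wheel's axis. A small steel pointer post, top 47 mm above the cupboard, stands at its rim on its -x side.
- pointer (a point): Point fixed to the stand: the loading place, 66 mm from the wheel's axis towards the pointer post, at the height of the cup rims (66 mm above the cupboard).
- pocket (a point): Point on the wheel, turning with it: centre of the mouth of the cup to be loaded (the one at the pointer at the start), in the plane of its rim; x from the cup to the wheel's axis, y along the wheel's rim, z up. The cup is an upright tube, 36 mm outside, bore 25.6 mm, and the cartridge has a 2 mm bevel at its foot. Two other cups hold cartridges that are fixed in the wheel and stand 37 mm proud.
- jaws (a point): Point on the cup's axis midway between its two spring jaws, 10 mm below the rim; turns with the wheel. The rounded jaws, at +y and -y, 3 to 17 mm below the rim, leave 22 mm between them; they centre the cartridge pushed between them, drag on it with about 3 to 6 N and hold it. Fingers that open on it can draw it up a few mm; it must then be pressed home again from above.
- cup_axis (a point): Point on the cup's axis 30 mm below the rim. Above it is a stiffly sprung seat (6 N/mm, 4 mm of give), set to an unknown height in every run: its top is 18 to 24 mm below the rim, neither seen nor measured. Home is felt as a rise of force beyond the jaws' drag. Home: pressed on the seat with at least 5 N for a moment (12 to 20 N down in all); over 40 N damages it.
- knob_grip (a point): Point on the wheel's axis, turning with the wheel, in the middle of the black bar knob, 128 mm above the cupboard. The bar is 12 mm thick (along this point's x axis), 36 mm long (along y) and 21 mm high (10 mm up and 11 mm down from this point); it stands on a spindle 18 mm thick with a flange 28 mm across right below the bar. Grip it across its thickness.
- carousel (a joint): Angle of the wheel about its upright axis in rad, growing clockwise seen from above. 0 is the click in which the wheel starts; clicks are pi/3 (1.047) apart. A sprung ball resists with up to about 0.2 N m up to half way and then pulls into the next click.
- mug: White mug, a bystander; origin at the centre of its underside.
- tin_a: Small round parts tin with lid, 39 mm across and 22 mm high, standing between the two cartridges; a bystander. Origin at the centre of its underside.
- jar: Small glass jar with black lid, 40 mm high, a bystander; origin at the centre of its underside.

How it is judged:
On the way:
1. with the wheel still in its first click, the slim cartridge stands fully home in the cup at the pointer (foot within about 1.5 mm of the seat) and is pressed onto the seat with at least 5 N (distance between cartridge_foot and pad_c0 below 0.003 m and x of cartridge_foot in the frame of pocket between -0.004 and 0.004 m and y of cartridge_foot in the frame of pocket between -0.004 and 0.004 m and angle between cartridge's own z axis and vertical below 0.12 rad and value of joint carousel between -0.15 and 0.15 rad and contact force between cartridge and pad_c0 above 5 N), for 0.1 s.
At the end, for the whole second after the job is handed in: The wheel rests in the next click (joint between 0.98 and 1.11 rad) with the slim cartridge still upright (within 0.12 rad) and home in its cup: its foot within about 1.5 mm of the seat and within 4 mm of the cup's axis, all at rest (distance between cartridge_foot and pad_c0 below 0.003 m and x of cartridge_foot in the frame of pocket between -0.004 and 0.004 m and y of cartridge_foot in the frame of pocket between -0.004 and 0.004 m and angle between cartridge's own z axis and vertical below 0.12 rad and value of joint carousel between 0.98 and 1.11 rad and velocity of joint carousel between -0.05 and 0.05 rad/s and linear speed of cartridge below 0.02 m/s); the robot touches nothing.
It fails at once if the cartridge is pressed on its seat with more than 40 N (contact force between cartridge and pad_c0 above 40 N).
It fails at once if the wheel is turned well past one click (value of joint carousel above 1.45 rad).
It fails at once if the wheel is turned the wrong way (value of joint carousel below -0.35 rad).
It fails at once if the wide cartridge, mug, tin or jar is shifted by more than 30 mm (distance of any of cartridge_wide, mug, tin_a, jar from where it was at the start of the episode above 0.03 m).
It also fails if it takes over 67 s, if anything falls off the work surface, if the arm or the gripper's body presses on something with over 40 N, if the wrist force passes 120 N, or if a joint passes its speed limit or range.

## Working session

There is one attempt and no reset: what is moved stays moved. The work goes in short steps, Python scripts to look and compute and a shell command to move; the robot and the scene stay as the last step left them, time stands still between calls to the robot, and variables do not carry over. Pictures are saved under pics/ and viewed, at most 10 in all, crops included, and the job is handed in when it is done.

```bash
mkdir -p pics; python3 - <<'E'
from bench import *
import cv2,numpy as np
s=get_state();print({k:np.round(v,3).tolist() for k,v in s.items()})
for n in("scene","top"):
    i=get_image(n);cv2.imwrite(f"pics/{n}0.png",i["frame"][:,:,::-1]);np.savez(f"pics/{n}0.npz",**i);print(n,i["T"].round(3).tolist(),i["K"].round(1).tolist())
E
```

```text
{'time': 0.0, 'joint_positions': [-1.283, 0.322, -0.07, 1.452, 0.023, 1.371, -0.057], 'qd': [-0.001, 0.001, -0.002, -0.001, -0.003, -0.002, -0.001], 'joint_torque': [0.001, -49.13, -0.403, -31.251, -0.064, 0.044, 0.0], 'position': [0.176, 0.625, 0.235], 'tool_rot': [-0.429, -3.112, 0.003], 'ft_force': [0.454, 0.334, 0.338], 'torque': [0.017, -0.052, 0.002], 'grip_force': 0.0, 'grip_width': 0.999}
scene [[0.69, -0.519, 0.504, -0.116], [-0.723, -0.477, 0.499, -0.561], [-0.018, -0.709, -0.705, 0.962], [0.0, 0.0, 0.0, 1.0]] [[519.5, 0.0, 311.3], [0.0, 519.5, 237.7], [0.0, 0.0, 1.0]]
top [[0.004, -0.982, 0.191, 0.238], [-1.0, -0.006, -0.009, 0.029], [0.01, -0.191, -0.982, 1.406], [0.0, 0.0, 0.0, 1.0]] [[508.4, 0.0, 317.3], [0.0, 508.4, 241.4], [0.0, 0.0, 1.0]]
```

View pics/top0.png

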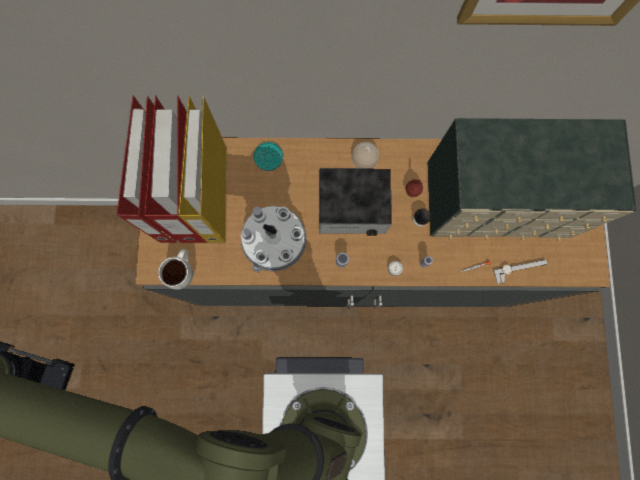

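View pics/scene0.png

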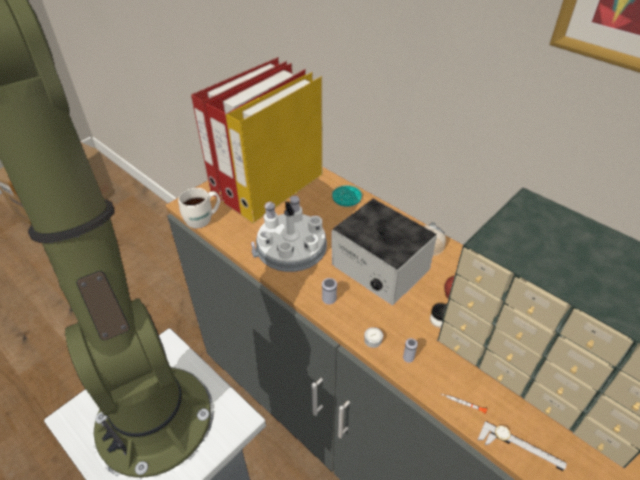

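The top view shows the carousel at about (273,237), with the pointer post near (256,268). The cartridges are at (342,259), which looks wide, and (427,261), which looks slim, with the tin between them at (396,268). Next I measure from depth and zoom in.

```bash
cat > h.py <<'E'
import numpy as np,cv2
def cloud(i):
    d=i["depth"];v,u=np.mgrid[:480,:640];K=i["K"]
    p=np.stack([(u-K[0,2])/K[0,0]*d,(v-K[1,2])/K[1,1]*d,d],-1)
    return p@i["T"][:3,:3].T+i["T"][:3,3]
def crop(i,u,v,w,h,s,f):
    cv2.imwrite(f,cv2.resize(np.ascontiguousarray(i["frame"][v:v+h,u:u+w,::-1]),None,fx=s,fy=s,interpolation=cv2.INTER_CUBIC))
def circ(p):
    from scipy.optimize import least_squares
    c0=np.r_[p.mean(0),.012]
    return least_squares(lambda c:np.hypot(*(p-c[:2]).T)-c[2],c0,loss="soft_l1",f_scale=.001).x
E
python3 - <<'E'
from h import *
for n in("top","scene"):
    i=dict(np.load(f"pics/{n}0.npz"));P=cloud(i)
    boxes={"top":[(342,259),(427,261),(396,268)],"scene":[(330,291),(411,350),(373,337)]}[n]
    for u,v in boxes:
        Q=P[v-18:v+18,u-18:u+18].reshape(-1,3)
        z0=np.median(Q[np.abs(Q[:,2])<.015,2])
        q=Q[(Q[:,2]>z0+.012)&(Q[:,2]<.09)]; t=q[q[:,2]>q[:,2].max()-.012]
        print(n,u,v,z0.round(4),len(t),t.mean(0).round(4),np.ptp(q,0).round(3),q[:,2].max().round(3))
    # carousel
    u,v=(273,237) if n=="top" else (290,240)
    Q=P[v-50:v+50,u-50:u+50].reshape(-1,3)
    for lo,hi in((.018,.032),(.06,.072),(.095,.11),(.128,.145)):
        q=Q[(Q[:,2]>lo)&(Q[:,2]<hi)];print(lo,len(q),q.min(0).round(3),q.max(0).round(3),q.mean(0).round(3))
    if n=="top": crop(i,225,190,95,90,6,"pics/c_top.png")
    else: crop(i,240,185,100,90,6,"pics/c_scene.png")
E
python3 -c "
import cv2,numpy as np
a=cv2.imread('pics/c_top.png');b=cv2.imread('pics/c_scene.png');c=np.hstack([a,b]);cv2.imwrite('pics/cc.png',cv2.resize(c,(800,int(c.shape[0]*800/c.shape[1]))))"
```

```text
top 342 259 0.001 111 [ 0.4538 -0.0512  0.0594] [0.032 0.032 0.052] 0.066
top 427 261 0.0012 58 [ 0.4504 -0.2811  0.0599] [0.023 0.023 0.053] 0.068
top 396 268 0.0012 153 [ 0.4347 -0.1988  0.0238] [0.039 0.038 0.017] 0.031
0.018 318 [0.426 0.003 0.018] [0.662 0.279 0.032] [0.502 0.154 0.027]
0.06 446 [0.441 0.004 0.06 ] [0.595 0.222 0.072] [0.514 0.131 0.066]
0.095 139 [0.502 0.005 0.096] [0.584 0.217 0.11 ] [0.541 0.184 0.104]
0.128 215 [0.506 0.005 0.128] [0.63  0.156 0.145] [0.561 0.051 0.135]
scene 330 291 -0.0 164 [ 0.4517 -0.0525  0.057 ] [0.098 0.036 0.05 ] 0.062
scene 411 350 -0.0002 110 [ 0.4485 -0.2816  0.0568] [0.024 0.024 0.05 ] 0.062
scene 373 337 -0.0001 248 [ 0.4324 -0.1991  0.0213] [0.041 0.039 0.014] 0.026
0.018 596 [ 0.425 -0.013  0.018] [0.656 0.328 0.032] [0.501 0.145 0.025]
0.06 681 [ 0.439 -0.066  0.06 ] [0.593 0.323 0.072] [0.513 0.147 0.065]
0.095 271 [ 0.5   -0.011  0.095] [0.584 0.312 0.11 ] [0.53  0.18  0.102]
0.128 117 [ 0.506 -0.008  0.128] [0.558 0.155 0.141] [0.525 0.084 0.134]
```

View pics/cc.png

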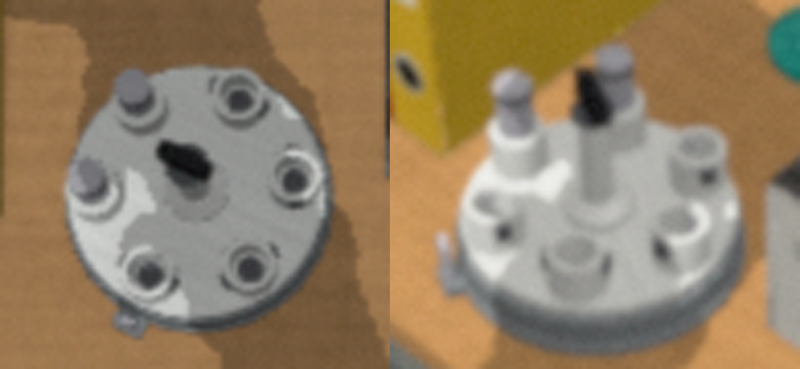

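The slim cartridge is at about (0.449,-0.281). The right one in the view, about 23 mm across, confirms this; the other is at least 32 mm. In the crop, the cup by the pointer post (128,320) is the one at (150,270), and its neighbour at (90,185) is occupied. The knob bar runs from (160,150) to (212,175). Now I fit the wheel.

```bash
cat >> h.py <<'E'
def wheel(P,c0=(.514,.130)):
    from scipy.optimize import minimize
    Q=P.reshape(-1,3);Q=Q[np.hypot(Q[:,0]-c0[0],Q[:,1]-c0[1])<.105]
    r=Q[(Q[:,2]>.062)&(Q[:,2]<.070)][:,:2]
    def cost(x,full=False):
        a=x[2]+np.arange(6)*np.pi/3
        C=x[:2]+.066*np.c_[np.cos(a),np.sin(a)]
        d=np.linalg.norm(r[:,None]-C,axis=2).min(1)
        return np.minimum(np.abs(d-.0154),.008).sum()
    best=min((minimize(cost,[*c0,a],method="Nelder-Mead",options=dict(xatol=1e-5,fatol=1e-6,initial_simplex=[[*c0,a],[c0[0]+.01,c0[1],a],[c0[0],c0[1]+.01,a],[*c0,a+.2]])) for a in np.arange(0,1.05,.1)),key=lambda m:m.fun)
    return best.x,best.fun/len(r),Q
E
python3 - <<'E'
from h import *
for n in("top","scene"):
    P=cloud(dict(np.load(f"pics/{n}0.npz")));x,f,Q=wheel(P)
    C=[(x[:2]+.066*np.r_[np.cos(x[2]+k*np.pi/3),np.sin(x[2]+k*np.pi/3)]).round(4).tolist() for k in range(6)]
    print(n,x.round(4),f,np.degrees(x[2]),C)
    k=Q[(Q[:,2]>.132)&(Q[:,2]<.142)&(np.hypot(*(Q[:,:2]-x[:2]).T)<.03)];c=k[:,:2].mean(0)
    rr=cv2.minAreaRect((k[:,:2]*1000).astype(np.float32));print("knob",len(k),c.round(4),rr)
    w,V=np.linalg.eigh(np.cov((k[:,:2]-c).T));print(np.degrees(np.arctan2(V[1,1],V[0,1])),np.sqrt(w))
    p=Q[(Q[:,2]>.040)&(Q[:,2]<.052)&(np.hypot(*(Q[:,:2]-x[:2]).T)>.086)];print("post",len(p),p.mean(0))
    print("platez",np.median(Q[(Q[:,2]>.03)&(Q[:,2]<.055)][:,2]))
E
```

```text
top [0.5183 0.1391 0.5988] 0.001711557809106554 34.3089063032977 [[0.5729, 0.1763], [0.5134, 0.2049], [0.4589, 0.1677], [0.4638, 0.1019], [0.5233, 0.0733], [0.5778, 0.1105]]
knob 62 [0.5181 0.1392] ((518.818115234375, 139.1065673828125), (36.28246307373047, 12.09618091583252), 64.3406753540039)
64.39410928932408 [0.00361526 0.01052225]
post 9 [0.4303962  0.18378902 0.04498716]
platez 0.03769601497866382
scene [0.5171 0.1389 0.5954] 0.002168895929891779 34.11523953634636 [[0.5718, 0.1759], [0.5124, 0.2047], [0.4577, 0.1677], [0.4625, 0.1019], [0.5219, 0.0731], [0.5765, 0.1101]]
knob 58 [0.5157 0.1374] ((516.7818603515625, 138.4554443359375), (36.495731353759766, 12.272242546081543), 67.35365295410156)
64.99934605260769 [0.00356321 0.01109959]
post 8 [0.42791212 0.18218269 0.04414204]
platez 0.0370454678324455
```

```bash
python3 - <<'E'
from h import *
for n in("top","scene"):
    Q=cloud(dict(np.load(f"pics/{n}0.npz"))).reshape(-1,3)
    m=(Q[:,2]>.13)&(Q[:,2]<.33)&(Q[:,1]>.17)&(Q[:,1]<.45)&(Q[:,0]>.42)&(Q[:,0]<.9)
    q=Q[m];print(n,len(q),np.percentile(q,[1,5,50],axis=0).round(3))
    q=q[q[:,1]<.33]
    for x in np.arange(.44,.7,.04):
        a=q[(q[:,0]>x)&(q[:,0]<x+.04)]
        if len(a):print(round(x,2),len(a),a[:,1].min().round(3))
E
python3 -m jog '[{"dz":-60}, {"dz":-90}]'; python3 -c "
from bench import *;print(get_state()['tool_rot'],get_state()['joint_positions'])"
```

```text
top 15254 [[0.505 0.18  0.137]
 [0.506 0.219 0.16 ]
 [0.676 0.34  0.294]]
0.48 565 0.273
0.52 738 0.274
0.56 672 0.275
0.6 599 0.276
0.64 560 0.277
0.68 537 0.278
scene 14740 [[0.504 0.177 0.133]
 [0.505 0.207 0.145]
 [0.657 0.284 0.267]]
0.48 1149 0.27
0.52 1042 0.271
0.56 967 0.272
0.6 905 0.274
0.64 847 0.274
0.68 813 0.275
[-4.28655731e-01 -3.11205489e+00  2.62838602e-03] [-1.28290477  0.32173145 -0.07011823  1.4515272   0.02259409  1.37080183
 -0.05692456]$[0]: bad value
```

The binder face stays clear at y≥0.27 for x≥0.505. Rows need every key, so I'll swing over in two legs.

```bash
python3 -m jog '[{"claw":50,"dx":-138,"dy":-115,"dz":-60,"spin":0},{"claw":50,"dx":-138,"dy":-115,"dz":-60,"spin":0},{"claw":50,"dx":-138,"dy":-115,"dz":-60,"spin":0},{"claw":50,"dx":-138,"dy":-115,"dz":-60,"spin":0},{"claw":50,"dx":-276,"dy":-230,"dz":-60,"spin":0},{"claw":50,"dx":-276,"dy":-230,"dz":-60,"spin":0},{"claw":50,"dx":-276,"dy":-230,"dz":-60,"spin":0},{"claw":50,"dx":-276,"dy":-230,"dz":-60,"spin":0},{"claw":50,"dx":-276,"dy":-230,"dz":-60,"spin":0},{"claw":50,"dx":-383,"dy":-387,"dz":-60,"spin":14},{"claw":50,"dx":-383,"dy":-387,"dz":-60,"spin":14},{"claw":50,"dx":-383,"dy":-387,"dz":-60,"spin":14},{"claw":50,"dx":-383,"dy":-387,"dz":-60,"spin":14},{"claw":50,"dx":-383,"dy":-387,"dz":-60,"spin":14},{"claw":50,"dx":-383,"dy":-387,"dz":-60,"spin":14}]' 30
python3 -c "
from bench import *;print(get_state()['tool_rot'],get_state()['joint_positions'])"
```

```text
time: 1.35
position: [0.4417, 0.143, 0.2967]
tool_rot: [0.82, 3.032, -0.002]
ft_force: [0.8, 0.1, -0.0]
grip_width: 0.575
grip_force: 0.0
[ 8.19937665e-01  3.03160685e+00 -1.53556083e-03] [-0.76167483 -0.12021657  0.35814793  1.80489103  0.04380033  1.44924785
  0.63130662]
```

```bash
cat >> h.py <<'E'
def go(x,y,z,yaw=None):
    from bench import get_state
    from scipy.spatial.transform import Rotation as Ro
    s=get_state();R=Ro.from_rotvec(s["tool_rot"]).as_matrix()
    d=R.T@(np.array([x,y,z])-s["position"])*1000
    cy=np.degrees(np.arctan2(R[1,1],R[0,1]))
    print("d",d.round(1),"yaw",cy.round(2),"spin",None if yaw is None else round((cy-yaw+90)%180-90,2),"f",np.round(s["ft_force"],2),"q7",s["joint_positions"][6].round(2),"t",s["time"])
E
python3 -c "
from h import *
go(.4495,-.2813,.12)"
```

```text
d [-220.4 -362.4  177.2] yaw 59.73 spin None f [ 0.82  0.14 -0.02] q7 0.63 t 1.35
```

```bash
python3 -m jog '[{"claw":50,"dx":-110,"dy":-181,"dz":60,"spin":0},{"claw":50,"dx":-110,"dy":-181,"dz":60,"spin":0},{"claw":50,"dx":-110,"dy":-181,"dz":60,"spin":0},{"claw":50,"dx":-110,"dy":-181,"dz":60,"spin":0},{"claw":50,"dx":-110,"dy":-181,"dz":60,"spin":0},{"claw":50,"dx":-110,"dy":-181,"dz":60,"spin":0},{"claw":50,"dx":-220,"dy":-362,"dz":177,"spin":0},{"claw":50,"dx":-220,"dy":-362,"dz":177,"spin":0},{"claw":50,"dx":-220,"dy":-362,"dz":177,"spin":0},{"claw":50,"dx":-220,"dy":-362,"dz":177,"spin":0},{"claw":50,"dx":-220,"dy":-362,"dz":177,"spin":0},{"claw":50,"dx":-220,"dy":-362,"dz":177,"spin":0},{"claw":50,"dx":-220,"dy":-362,"dz":177,"spin":0},{"claw":50,"dx":-220,"dy":-362,"dz":177,"spin":0}]'
python3 - <<'E'
from h import *
from bench import *
go(.4495,-.2813,.043)
i=get_image("scene");crop(i,350,260,130,120,5,"pics/a1.png")
E
```

```text
time: 2.52
position: [0.4504, -0.2746, 0.118]
tool_rot: [-0.809, -3.032, 0.003]
ft_force: [0.2, 0.1, 0.6]
grip_width: 0.575
grip_force: 0.0
d [-2.9 -6.1 75. ] yaw 60.12 spin None f [0.16 0.13 0.58] q7 1.72 t 2.5167
```

View pics/a1.png

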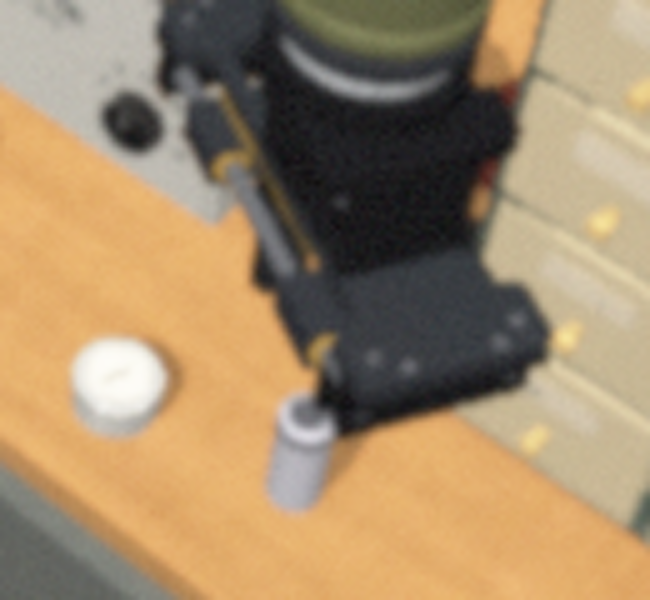

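The fingers are above the slim cartridge, whose top is at about (305,415) in the crop. I let the arm settle before descending.

```bash
python3 -m jog '[{"claw":50,"dx":0,"dy":0,"dz":20,"spin":0},{"claw":50,"dx":0,"dy":0,"dz":20,"spin":0},{"claw":50,"dx":0,"dy":0,"dz":20,"spin":0}]'
python3 -c "
from h import *
go(.4495,-.2813,.043,60)"
```

```text
time: 2.82
position: [0.4521, -0.2715, 0.0997]
tool_rot: [-0.8, -3.037, -0.003]
ft_force: [0.2, -0.7, -0.5]
grip_width: 0.576
grip_force: 0.0
d [-2.6 -9.9 56.7] yaw 60.47 spin 0.47 f [ 0.2  -0.7  -0.53] q7 1.74 t 2.8167
```

```bash
python3 -m jog '[{"claw":50,"dx":-3,"dy":-10,"dz":0,"spin":0},{"claw":50,"dx":-3,"dy":-10,"dz":20,"spin":0},{"claw":50,"dx":-3,"dy":-10,"dz":45,"spin":0},{"claw":50,"dx":-3,"dy":-10,"dz":56,"spin":0},{"claw":50,"dx":-3,"dy":-10,"dz":56,"spin":0},{"claw":50,"dx":-3,"dy":-10,"dz":56,"spin":0}]'
python3 -c "
from h import *
go(.4495,-.2813,.043,60)"
```

```text
time: 3.32
position: [0.4498, -0.2835, 0.0442]
tool_rot: [0.803, 3.037, 0.001]
ft_force: [-0.3, -0.8, 0.1]
grip_width: 0.576
grip_force: 0.0
d [1.3 1.7 1.2] yaw 60.36 spin 0.36 f [-0.28 -0.8   0.08] q7 1.84 t 3.3167
```

```bash
python3 -m jog '[{"claw":15,"dx":0,"dy":2,"dz":1,"spin":0},{"claw":15,"dx":0,"dy":2,"dz":1,"spin":0},{"claw":15,"dx":0,"dy":2,"dz":1,"spin":0},{"claw":15,"dx":0,"dy":2,"dz":1,"spin":0},{"claw":15,"dx":0,"dy":2,"dz":1,"spin":0},{"claw":15,"dx":0,"dy":2,"dz":1,"spin":0},{"claw":15,"dx":0,"dy":2,"dz":1,"spin":0},{"claw":15,"dx":0,"dy":2,"dz":1,"spin":0}]' 45
python3 -m jog '[{"claw":15,"dx":0,"dy":0,"dz":-40,"spin":0},{"claw":15,"dx":0,"dy":0,"dz":-80,"spin":0},{"claw":15,"dx":0,"dy":0,"dz":-120,"spin":0},{"claw":15,"dx":0,"dy":0,"dz":-160,"spin":0},{"claw":15,"dx":0,"dy":0,"dz":-160,"spin":0},{"claw":15,"dx":0,"dy":0,"dz":-160,"spin":0}]'
python3 -c "
from h import *
go(.458,.1677,.20,62)"
```

```text
time: 3.98
position: [0.4507, -0.2823, 0.0429]
tool_rot: [0.805, 3.036, 0.0]
ft_force: [0.4, 0.5, 3.7]
grip_width: 0.265
grip_force: 44.8
time: 4.48
position: [0.4516, -0.2829, 0.2045]
tool_rot: [0.803, 3.032, 0.001]
ft_force: [-0.5, 1.3, -1.9]
grip_width: 0.266
grip_force: 44.8
d [217.5 394.6   4.3] yaw 60.32 spin -1.68 f [-0.5   1.3  -1.94] q7 1.66 t 4.4833
```

```bash
python3 -m jog '[{"claw":15,"dx":217,"dy":394,"dz":4,"spin":0},{"claw":15,"dx":217,"dy":394,"dz":4,"spin":0},{"claw":15,"dx":217,"dy":394,"dz":4,"spin":0},{"claw":15,"dx":217,"dy":394,"dz":4,"spin":0},{"claw":15,"dx":217,"dy":394,"dz":4,"spin":0},{"claw":15,"dx":217,"dy":394,"dz":4,"spin":0},{"claw":15,"dx":217,"dy":394,"dz":4,"spin":0},{"claw":15,"dx":217,"dy":394,"dz":4,"spin":0},{"claw":15,"dx":217,"dy":394,"dz":4,"spin":0},{"claw":15,"dx":217,"dy":394,"dz":4,"spin":0},{"claw":15,"dx":217,"dy":394,"dz":4,"spin":0},{"claw":15,"dx":217,"dy":394,"dz":4,"spin":0},{"claw":15,"dx":217,"dy":394,"dz":4,"spin":0},{"claw":15,"dx":217,"dy":394,"dz":4,"spin":-2},{"claw":15,"dx":217,"dy":394,"dz":4,"spin":-2},{"claw":15,"dx":217,"dy":394,"dz":4,"spin":-2}]'
python3 -c "
from h import *
go(.458,.1677,.14,62)"
```

```text
time: 5.82
position: [0.4566, 0.1658, 0.1975]
tool_rot: [-0.756, -3.048, 0.002]
ft_force: [-0.0, 0.0, -0.4]
grip_width: 0.262
grip_force: 44.8
d [-0.4  2.4 57.5] yaw 62.13 spin 0.13 f [-0.    0.01 -0.38] q7 0.68 t 5.8167
```

```bash
python3 -m jog '[{"claw":15,"dx":0,"dy":2,"dz":30,"spin":0},{"claw":15,"dx":0,"dy":2,"dz":60,"spin":0},{"claw":15,"dx":0,"dy":2,"dz":74,"spin":0},{"claw":15,"dx":0,"dy":2,"dz":74,"spin":0},{"claw":15,"dx":0,"dy":2,"dz":74,"spin":0},{"claw":15,"dx":0,"dy":2,"dz":74,"spin":0}]'
python3 - <<'E'
from h import *
from bench import *
go(.458,.1677,.123,62)
i=get_image("scene");np.savez("pics/s1.npz",**i);P=cloud(i)
crop(i,220,170,130,115,5,"pics/b1.png")
x,f,Q=wheel(P,(.5177,.139));print(x,f)
q=Q[(Q[:,2]>.078)&(Q[:,2]<.115)&(np.hypot(Q[:,0]-.458,Q[:,1]-.1677)<.025)]
for lo in(.07,.078,.086,.094,.102):
    a=Q[(Q[:,2]>lo)&(Q[:,2]<lo+.008)&(np.hypot(Q[:,0]-.458,Q[:,1]-.1677)<.028)]
    if len(a)>3:print(lo,len(a),a.mean(0).round(4),a.min(0).round(4),a.max(0).round(4))
E
```

```text
time: 6.32
position: [0.4588, 0.1691, 0.1257]
tool_rot: [0.753, 3.049, 0.002]
ft_force: [-0.3, -0.1, -0.9]
grip_width: 0.264
grip_force: 44.8
d [ 0.1 -1.6  2.6] yaw 62.24 spin 0.24 f [-0.26 -0.15 -0.9 ] q7 0.71 t 6.3167
[0.51638023 0.13904339 0.60703928] 0.002137872995204447
0.086 23 [0.4529 0.1636 0.0895] [0.4465 0.1579 0.0863] [0.4653 0.1766 0.0925]
0.094 21 [0.4524 0.1632 0.0973] [0.4459 0.1565 0.0941] [0.464  0.1726 0.1018]
0.102 6 [0.4518 0.1603 0.1032] [0.4472 0.1558 0.1022] [0.457  0.169  0.1045]
```

View pics/b1.png

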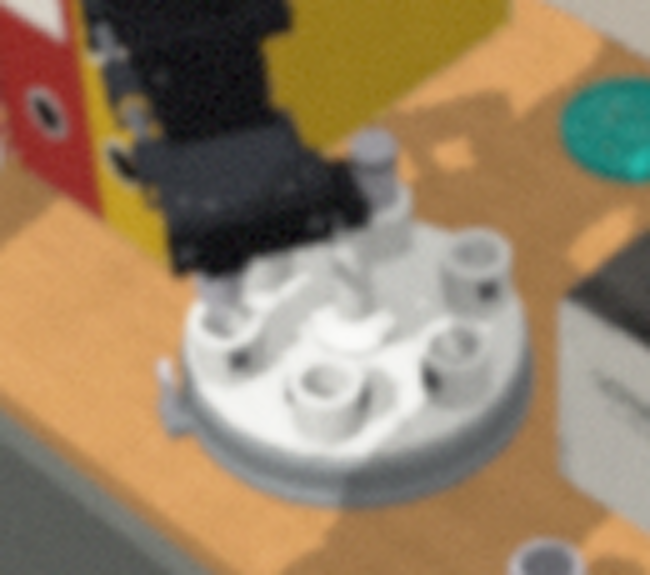

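The held cartridge (foot around (220,300)) hangs over the cup at (228,330) in the crop. I fit its axis with a fixed 12 mm radius.

```bash
python3 - <<'E'
from h import *
from scipy.optimize import least_squares
def ax(P,c,zl,zh,r):
    Q=P.reshape(-1,3);q=Q[(Q[:,2]>zl)&(Q[:,2]<zh)&(np.hypot(Q[:,0]-c[0],Q[:,1]-c[1])<.02)]
    f=least_squares(lambda x:np.hypot(*(q[:,:2]-x).T)-r,c,loss="soft_l1",f_scale=.001)
    return f.x.round(4),len(q),np.sqrt((f.fun**2).mean()).round(4)
i=dict(np.load("pics/s1.npz"));P=cloud(i)
print("held",ax(P,(.458,.168),.084,.1,.012))
P0=cloud(dict(np.load("pics/scene0.npz")))
print("loose at start",ax(P0,(.4495,-.2815),.01,.05,.012))
for k,(x,y) in {"pock0":(.4577,.1677)}.items(): print(k,ax(P0,(x,y),.045,.060,.018),ax(P,(x,y),.045,.060,.018))
E
```

```text
held (array([0.4589, 0.1706]), 41, np.float64(0.0013))
loose at start (array([ 0.451 , -0.2803]), 121, np.float64(0.001))
pock0 (array([0.4565, 0.1668]), 92, np.float64(0.0033)) (array([0.4578, 0.1665]), 92, np.float64(0.0032))
```

```bash
python3 -m jog '[{"claw":15,"dx":-0.5,"dy":-2.6,"dz":6,"spin":0},{"claw":15,"dx":-0.5,"dy":-2.6,"dz":12,"spin":0},{"claw":15,"dx":-0.5,"dy":-2.6,"dz":12,"spin":0},{"claw":15,"dx":-0.5,"dy":-2.6,"dz":12,"spin":0}]'
python3 -m jog '[{"claw":15,"dx":0,"dy":0,"dz":3,"spin":0},{"claw":15,"dx":0,"dy":0,"dz":3,"spin":0},{"claw":15,"dx":0,"dy":0,"dz":3,"spin":0}]'
python3 -m jog '[{"claw":15,"dx":0,"dy":0,"dz":2,"spin":0},{"claw":15,"dx":0,"dy":0,"dz":2,"spin":0},{"claw":15,"dx":0,"dy":0,"dz":2,"spin":0}]'
```

```text
time: 6.7
position: [0.4569, 0.1666, 0.1123]
tool_rot: [-0.752, -3.05, 0.0]
ft_force: [-0.0, 1.0, -0.9]
grip_width: 0.263
grip_force: 44.8
time: 6.95
position: [0.4571, 0.1668, 0.1095]
tool_rot: [-0.752, -3.05, 0.0]
ft_force: [0.0, -0.2, -0.5]
grip_width: 0.264
grip_force: 44.8
time: 7.2
position: [0.4573, 0.1669, 0.1076]
tool_rot: [0.751, 3.05, 0.0]
ft_force: [0.7, 0.5, -0.8]
grip_width: 0.263
grip_force: 44.8
```

```bash
for i in 1; do python3 -m jog '[{"claw":15,"dx":0,"dy":0,"dz":2,"spin":0},{"claw":15,"dx":0,"dy":0,"dz":2,"spin":0}]'
python3 -m jog '[{"claw":15,"dx":0,"dy":0,"dz":2,"spin":0},{"claw":15,"dx":0,"dy":0,"dz":2,"spin":0}]'
python3 -m jog '[{"claw":15,"dx":0,"dy":0,"dz":2,"spin":0},{"claw":15,"dx":0,"dy":0,"dz":2,"spin":0}]'; done | grep -E 'pos|force'
```

```text
position: [0.4576, 0.1667, 0.1055]
ft_force: [1.7, 0.3, -1.2]
grip_force: 44.8
position: [0.4575, 0.1666, 0.1034]
ft_force: [1.2, -1.3, -0.3]
grip_force: 44.8
position: [0.4574, 0.1666, 0.1014]
ft_force: [1.1, -0.7, -0.0]
grip_force: 44.8
```

```bash
for i in 1; do python3 -m jog '[{"claw":15,"dx":0,"dy":0,"dz":2,"spin":0},{"claw":15,"dx":0,"dy":0,"dz":2,"spin":0}]'
python3 -m jog '[{"claw":15,"dx":0,"dy":0,"dz":2,"spin":0},{"claw":15,"dx":0,"dy":0,"dz":2,"spin":0}]'
python3 -m jog '[{"claw":15,"dx":0,"dy":0,"dz":2,"spin":0},{"claw":15,"dx":0,"dy":0,"dz":2,"spin":0}]'
python3 -m jog '[{"claw":15,"dx":0,"dy":0,"dz":1.5,"spin":0},{"claw":15,"dx":0,"dy":0,"dz":1.5,"spin":0}]'; done | grep -E 'pos|force'
```

```text
position: [0.4575, 0.1667, 0.0995]
ft_force: [1.8, -0.3, -0.8]
grip_force: 44.8
position: [0.4575, 0.1667, 0.0974]
ft_force: [2.0, -0.8, -0.2]
grip_force: 44.8
position: [0.4575, 0.1667, 0.0954]
ft_force: [2.4, -0.7, -0.7]
grip_force: 44.8
position: [0.4575, 0.1667, 0.0941]
ft_force: [3.5, -1.4, 0.0]
grip_force: 44.8
```

```bash
for i in 1; do python3 -m jog '[{"claw":15,"dx":-0.8,"dy":0,"dz":0,"spin":0},{"claw":15,"dx":-0.8,"dy":0,"dz":0,"spin":0}]'
python3 -m jog '[{"claw":15,"dx":0,"dy":0,"dz":1,"spin":0},{"claw":15,"dx":0,"dy":0,"dz":1,"spin":0}]'
python3 -m jog '[{"claw":15,"dx":0,"dy":0,"dz":1,"spin":0},{"claw":15,"dx":0,"dy":0,"dz":1,"spin":0}]'; done | grep -E 'pos|force'
python3 - <<'E'
from h import *
from bench import *
i=get_image("scene");crop(i,225,190,80,70,8,"pics/b2.png")
E
```

```text
position: [0.4576, 0.1666, 0.094]
ft_force: [1.6, -1.1, 2.7]
grip_force: 44.8
position: [0.4576, 0.1665, 0.0929]
ft_force: [2.0, -0.2, 2.1]
grip_force: 44.8
position: [0.4576, 0.1665, 0.0919]
ft_force: [1.7, -0.1, 1.3]
grip_force: 44.8
```

View pics/b2.png

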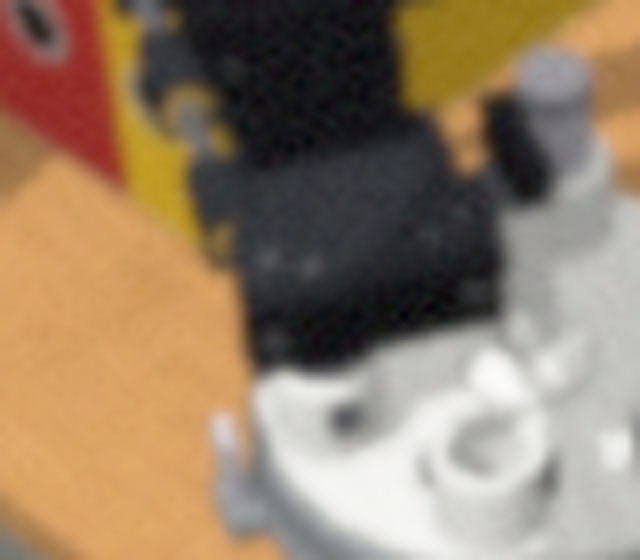

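The cartridge is in the cup at (310,400), and its foot is about 17 mm below the rim. I keep pressing in fine steps.

```bash
for i in 1; do python3 -m jog '[{"claw":15,"dx":0,"dy":0,"dz":1,"spin":0},{"claw":15,"dx":0,"dy":0,"dz":1,"spin":0}]'
python3 -m jog '[{"claw":15,"dx":0,"dy":0,"dz":1,"spin":0},{"claw":15,"dx":0,"dy":0,"dz":1,"spin":0}]'
python3 -m jog '[{"claw":15,"dx":0,"dy":0,"dz":1,"spin":0},{"claw":15,"dx":0,"dy":0,"dz":1,"spin":0}]'; done | grep -E 'pos|force:'
```

```text
position: [0.4576, 0.1664, 0.0908]
ft_force: [1.3, -0.2, 1.8]
grip_force: 44.8
position: [0.4577, 0.1664, 0.0899]
ft_force: [1.6, 0.3, 2.8]
grip_force: 44.8
position: [0.4578, 0.1666, 0.0893]
ft_force: [-0.7, -0.1, 4.7]
grip_force: 44.8
```

```bash
for i in 1; do python3 -m jog '[{"claw":15,"dx":0,"dy":0,"dz":1,"spin":0},{"claw":15,"dx":0,"dy":0,"dz":1,"spin":0}]'
python3 -m jog '[{"claw":15,"dx":0,"dy":0,"dz":0.7,"spin":0},{"claw":15,"dx":0,"dy":0,"dz":0.7,"spin":0}]'; done | grep -E 'pos|force:'
```

```text
position: [0.458, 0.1669, 0.0888]
ft_force: [-1.3, -0.5, 7.8]
grip_force: 44.8
position: [0.4582, 0.1671, 0.0885]
ft_force: [-1.9, 0.5, 10.8]
grip_force: 44.8
```

The force is climbing while the position stalls, so this is the seat. I press to about 17 N and hold.

```bash
for i in 1; do python3 -m jog '[{"claw":15,"dx":0,"dy":0,"dz":1,"spin":0},{"claw":15,"dx":0,"dy":0,"dz":1,"spin":0}]'
python3 -m jog '[{"claw":15,"dx":0,"dy":0,"dz":0.8,"spin":0},{"claw":15,"dx":0,"dy":0,"dz":0.8,"spin":0},{"claw":15,"dx":0,"dy":0,"dz":0.8,"spin":0},{"claw":15,"dx":0,"dy":0,"dz":0.8,"spin":0}]'; done | grep -E 'pos|force:'
```

```text
position: [0.4583, 0.1674, 0.0879]
ft_force: [-1.6, 0.3, 12.7]
grip_force: 44.8
position: [0.4586, 0.1677, 0.0876]
ft_force: [-2.6, 0.1, 15.1]
grip_force: 44.8
```

```bash
for i in 1; do python3 -m jog '[{"claw":45,"dx":0,"dy":0,"dz":-1,"spin":0},{"claw":45,"dx":0,"dy":0,"dz":-1,"spin":0},{"claw":45,"dx":0,"dy":0,"dz":-1,"spin":0},{"claw":45,"dx":0,"dy":0,"dz":-1,"spin":0},{"claw":45,"dx":0,"dy":0,"dz":-1,"spin":0}]'
python3 -m jog '[{"claw":45,"dx":0,"dy":0,"dz":-20,"spin":0},{"claw":45,"dx":0,"dy":0,"dz":-48,"spin":0},{"claw":0,"dx":0,"dy":0,"dz":-48,"spin":0},{"claw":0,"dx":0,"dy":0,"dz":-48,"spin":0},{"claw":0,"dx":0,"dy":0,"dz":-48,"spin":0},{"claw":0,"dx":0,"dy":0,"dz":-48,"spin":0},{"claw":0,"dx":0,"dy":0,"dz":-48,"spin":0}]' 20;done | grep -vE rot
python3 - <<'E'
from h import *
from bench import *
go(.458,.168,.122,62)
i=get_image("scene");P=cloud(i);Q=P.reshape(-1,3)
q=Q[(Q[:,2]>.072)&(Q[:,2]<.109)&(np.hypot(Q[:,0]-.458,Q[:,1]-.168)<.018)];print(len(q),np.percentile(q[:,2],[50,90,95,100]))
crop(i,225,190,80,70,8,"pics/b3.png")
E
```

```text
time: 10.67
position: [0.4573, 0.1661, 0.0859]
ft_force: [0.0, 0.7, 0.4]
grip_width: 0.498
grip_force: 0.0
time: 11.25
position: [0.4571, 0.1661, 0.1335]
ft_force: [-1.2, -0.7, -0.6]
grip_width: 0.224
grip_force: 0.0
d [ 0.1  2.2 11.5] yaw 62.31 spin 0.31 f [-1.21 -0.73 -0.59] q7 0.71 t 11.25
113 [0.09032725 0.105401   0.10633292 0.10720029]
```

View pics/b3.png

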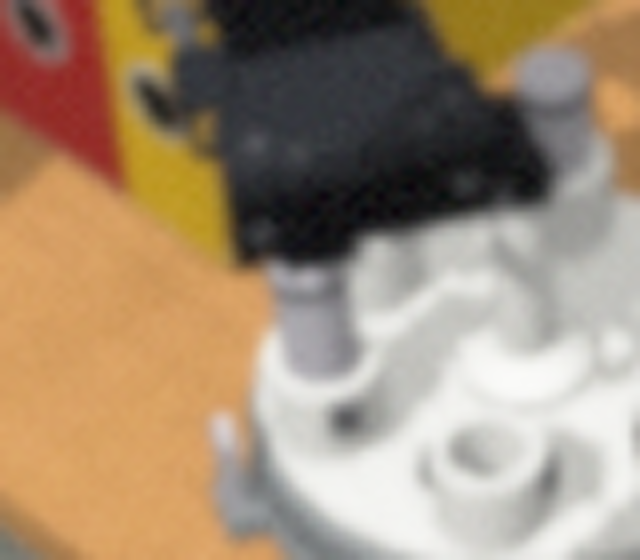

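The cartridge stands upright in its cup at (315,325). Now I close the fingers and press from above.

```bash
for i in 1; do python3 -m jog '[{"claw":0,"dx":0,"dy":1.5,"dz":0,"spin":0},{"claw":0,"dx":0,"dy":1.5,"dz":6,"spin":0},{"claw":0,"dx":0,"dy":1.5,"dz":9,"spin":0},{"claw":0,"dx":0,"dy":1.5,"dz":9,"spin":0}]' 
for k in 1; do python3 -m jog '[{"claw":0,"dx":0,"dy":0,"dz":1.5,"spin":0},{"claw":0,"dx":0,"dy":0,"dz":1.5,"spin":0}]'
python3 -m jog '[{"claw":0,"dx":0,"dy":0,"dz":1.5,"spin":0},{"claw":0,"dx":0,"dy":0,"dz":1.5,"spin":0}]'
python3 -m jog '[{"claw":0,"dx":0,"dy":0,"dz":1.5,"spin":0},{"claw":0,"dx":0,"dy":0,"dz":1.5,"spin":0}]'; done; done | grep -E 'pos|ft_f|width'
```

```text
position: [0.4578, 0.1674, 0.1244]
ft_force: [-0.2, -0.1, -0.4]
grip_width: 0.011
position: [0.4584, 0.1676, 0.1237]
ft_force: [-1.1, -0.7, 0.0]
grip_width: 0.002
position: [0.4585, 0.1677, 0.1225]
ft_force: [-0.4, -0.2, -0.5]
grip_width: 0.003
position: [0.4588, 0.1677, 0.1211]
ft_force: [-0.6, -0.5, -0.2]
grip_width: 0.007
```

```bash
for i in 1; do python3 -m jog '[{"claw":0,"dx":0,"dy":0,"dz":1.5,"spin":0},{"claw":0,"dx":0,"dy":0,"dz":1.5,"spin":0}]'
python3 -m jog '[{"claw":0,"dx":0,"dy":0,"dz":1.5,"spin":0},{"claw":0,"dx":0,"dy":0,"dz":1.5,"spin":0}]'
python3 -m jog '[{"claw":0,"dx":0,"dy":0,"dz":1,"spin":0},{"claw":0,"dx":0,"dy":0,"dz":1,"spin":0}]'
python3 -m jog '[{"claw":0,"dx":0,"dy":0,"dz":1,"spin":0},{"claw":0,"dx":0,"dy":0,"dz":1,"spin":0}]'; done | grep -E 'pos|ft_f|width'
```

```text
position: [0.4587, 0.1678, 0.1196]
ft_force: [0.4, -0.2, 1.7]
grip_width: 0.004
position: [0.4591, 0.1681, 0.1187]
ft_force: [0.5, 0.1, 4.4]
grip_width: 0.007
position: [0.4595, 0.1684, 0.1184]
ft_force: [-0.3, -0.2, 8.3]
grip_width: 0.006
position: [0.4598, 0.1687, 0.1179]
ft_force: [-1.8, -0.6, 9.7]
grip_width: 0.01
```

```bash
for i in 1; do python3 -m jog '[{"claw":0,"dx":0,"dy":0,"dz":1,"spin":0},{"claw":0,"dx":0,"dy":0,"dz":1,"spin":0}]'
python3 -m jog '[{"claw":0,"dx":0,"dy":0,"dz":1,"spin":0},{"claw":0,"dx":0,"dy":0,"dz":1,"spin":0},{"claw":0,"dx":0,"dy":0,"dz":1,"spin":0},{"claw":0,"dx":0,"dy":0,"dz":1,"spin":0}]'; done | grep -E 'pos|ft_f|width'
```

```text
position: [0.4602, 0.169, 0.1174]
ft_force: [-2.2, 0.1, 13.6]
grip_width: 0.005
position: [0.4605, 0.1693, 0.117]
ft_force: [-1.8, -0.0, 15.5]
grip_width: 0.003
```

```bash
for i in 1; do python3 -m jog '[{"claw":0,"dx":0,"dy":0,"dz":0.8,"spin":0},{"claw":0,"dx":0,"dy":0,"dz":0.8,"spin":0},{"claw":0,"dx":0,"dy":0,"dz":0.8,"spin":0}]'
python3 -m jog '[{"claw":0,"dx":0,"dy":0,"dz":-3,"spin":0},{"claw":0,"dx":0,"dy":0,"dz":-40,"spin":0},{"claw":30,"dx":0,"dy":0,"dz":-70,"spin":0},{"claw":30,"dx":0,"dy":0,"dz":-80,"spin":0},{"claw":30,"dx":0,"dy":0,"dz":-80,"spin":0}]'; done | grep -E 'pos|ft_f|width'
python3 - <<'E'
from h import *
from bench import *
go(.5172,.139,.195,154.2)
i=get_image("top");P=cloud(i);x,f,Q=wheel(P,(.518,.139));print(x,f)
q=Q[(Q[:,2]>.132)&(Q[:,2]<.142)&(np.hypot(*(Q[:,:2]-[.518,.139]).T)<.03)]
if len(q)>10: print(cv2.minAreaRect((q[:,:2]*1000).astype(np.float32)))
E
```

```text
position: [0.4608, 0.1696, 0.1167]
ft_force: [-2.1, 0.5, 18.4]
grip_width: 0.005
position: [0.4602, 0.1686, 0.196]
ft_force: [0.7, 0.3, -0.1]
grip_width: 0.151
d [-64.2   0.2   1.1] yaw 62.32 spin 88.12 f [ 0.73  0.35 -0.08] q7 0.68 t 13.9667
[0.51771285 0.13907786 0.56568308] 0.001522419994650618
```

The cartridge is home, pressed to 18 N. Next I move over the knob and turn the gripper to it.

```bash
python3 -m jog '[{"claw":36,"dx":-32,"dy":0,"dz":0,"spin":7},{"claw":36,"dx":-64,"dy":0,"dz":0,"spin":14},{"claw":36,"dx":-64,"dy":0,"dz":0,"spin":21},{"claw":36,"dx":-64,"dy":0,"dz":0,"spin":28},{"claw":36,"dx":-64,"dy":0,"dz":0,"spin":35},{"claw":36,"dx":-64,"dy":0,"dz":0,"spin":42},{"claw":36,"dx":-64,"dy":0,"dz":0,"spin":49},{"claw":36,"dx":-64,"dy":0,"dz":0,"spin":56},{"claw":36,"dx":-64,"dy":0,"dz":0,"spin":63},{"claw":36,"dx":-64,"dy":0,"dz":0,"spin":70},{"claw":36,"dx":-64,"dy":0,"dz":0,"spin":77},{"claw":36,"dx":-64,"dy":0,"dz":0,"spin":84},{"claw":36,"dx":-64,"dy":0,"dz":0,"spin":88},{"claw":36,"dx":-64,"dy":0,"dz":0,"spin":88},{"claw":36,"dx":-64,"dy":0,"dz":0,"spin":88},{"claw":36,"dx":-64,"dy":0,"dz":0,"spin":88}]' 
python3 -c "
from h import *
go(.5172,.139,.134,154.4)"
```

```text
time: 15.35
position: [0.5145, 0.1378, 0.192]
tool_rot: [-2.658, -1.675, 0.003]
ft_force: [0.7, -0.5, -0.3]
grip_width: 0.414
grip_force: 0.0
d [ 2.3  2.  58. ] yaw -25.57 spin 0.03 f [ 0.71 -0.46 -0.27] q7 -0.7 t 15.35
```

```bash
for i in 1; do python3 -m jog '[{"claw":36,"dx":1.7,"dy":2,"dz":0,"spin":0},{"claw":36,"dx":1.7,"dy":2,"dz":25,"spin":0},{"claw":36,"dx":1.7,"dy":2,"dz":45,"spin":0},{"claw":36,"dx":1.7,"dy":2,"dz":52,"spin":0},{"claw":36,"dx":1.7,"dy":2,"dz":52,"spin":0},{"claw":36,"dx":1.7,"dy":2,"dz":52,"spin":0}]'
python3 -m jog '[{"claw":36,"dx":0,"dy":0,"dz":5,"spin":0},{"claw":36,"dx":0,"dy":0,"dz":5,"spin":0},{"claw":36,"dx":0,"dy":0,"dz":5,"spin":0}]'; done | grep -E 'pos|ft_f|width'
python3 - <<'E'
from h import *
from bench import *
go(.517,.1382,.134,154.4)
i=get_image("scene");crop(i,225,150,100,90,7,"pics/k1.png")
E
```

```text
position: [0.518, 0.1386, 0.1415]
ft_force: [-1.0, 1.1, -0.0]
grip_width: 0.416
position: [0.5181, 0.1388, 0.1369]
ft_force: [-0.9, 0.0, 0.1]
grip_width: 0.416
d [-1.  -0.8  2.8] yaw -25.68 spin -0.08 f [-0.87  0.03  0.11] q7 -0.67 t 16.1
```

View pics/k1.png

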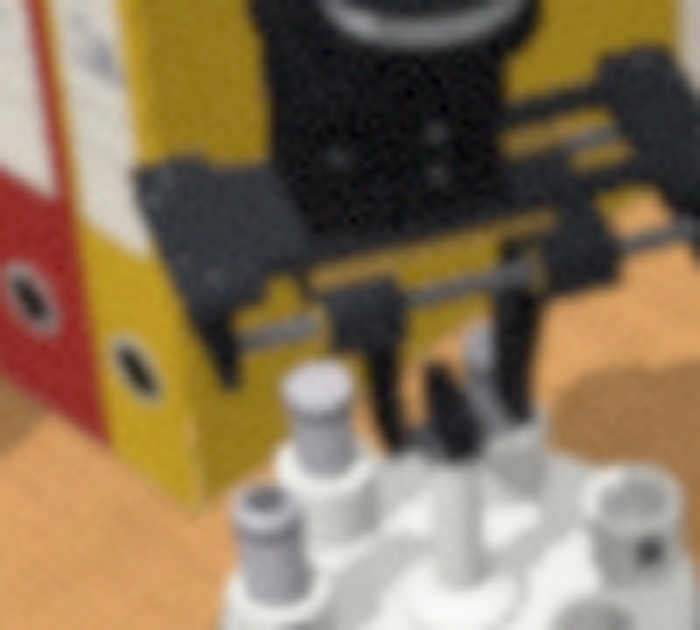

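The fingers straddle the bar at (450,410), and the cartridge stands in its cup at (270,545). I close on the bar.

```bash
python3 -m jog '[{"claw":36,"dx":0,"dy":0,"dz":2,"spin":0},{"claw":5,"dx":0,"dy":0,"dz":2,"spin":0},{"claw":5,"dx":0,"dy":0,"dz":2,"spin":0},{"claw":5,"dx":0,"dy":0,"dz":2,"spin":0},{"claw":5,"dx":0,"dy":0,"dz":2,"spin":0},{"claw":5,"dx":0,"dy":0,"dz":2,"spin":0},{"claw":5,"dx":0,"dy":0,"dz":2,"spin":0},{"claw":5,"dx":0,"dy":0,"dz":2,"spin":0}]' 40
python3 -c "
from h import *
go(.517,.1382,.134,154.4)"
```

```text
time: 16.82
position: [0.5177, 0.1387, 0.1343]
tool_rot: [-2.659, -1.672, -0.0]
ft_force: [-1.1, -0.2, 0.3]
grip_width: 0.135
grip_force: 39.9
d [-0.8 -0.4  0.3] yaw -25.68 spin -0.08 f [-1.08 -0.18  0.31] q7 -0.67 t 16.8167
```

Gripped at 12 mm with almost no side load. Next comes the turn, 4° per row up to 60°.

```bash
python3 -m jog '[{"claw":5,"dx":0,"dy":0,"dz":0,"spin":4},{"claw":5,"dx":0,"dy":0,"dz":0,"spin":8},{"claw":5,"dx":0,"dy":0,"dz":0,"spin":12},{"claw":5,"dx":0,"dy":0,"dz":0,"spin":16},{"claw":5,"dx":0,"dy":0,"dz":0,"spin":20},{"claw":5,"dx":0,"dy":0,"dz":0,"spin":24},{"claw":5,"dx":0,"dy":0,"dz":0,"spin":28},{"claw":5,"dx":0,"dy":0,"dz":0,"spin":32},{"claw":5,"dx":0,"dy":0,"dz":0,"spin":36},{"claw":5,"dx":0,"dy":0,"dz":0,"spin":40},{"claw":5,"dx":0,"dy":0,"dz":0,"spin":44},{"claw":5,"dx":0,"dy":0,"dz":0,"spin":48},{"claw":5,"dx":0,"dy":0,"dz":0,"spin":52},{"claw":5,"dx":0,"dy":0,"dz":0,"spin":56},{"claw":5,"dx":0,"dy":0,"dz":0,"spin":60},{"claw":5,"dx":0,"dy":0,"dz":0,"spin":60},{"claw":5,"dx":0,"dy":0,"dz":0,"spin":60},{"claw":5,"dx":0,"dy":0,"dz":0,"spin":60}]'
python3 -c "
from h import *
go(.517,.1382,.134,-85.7+180)
from bench import *;print(get_state()['torque'])"
```

```text
time: 18.32
position: [0.5171, 0.1397, 0.1343]
tool_rot: [-3.138, -0.122, 0.002]
ft_force: [-4.4, 2.6, 3.6]
grip_width: 0.133
grip_force: 39.9
d [-0.2  1.5  0.3] yaw -85.55 spin 0.15 f [-4.43  2.61  3.63] q7 -1.69 t 18.3167
[0.6215863  1.05516508 0.01780237]
```

```bash
python3 -m jog '[{"claw":36,"dx":0,"dy":0,"dz":0,"spin":0},{"claw":36,"dx":0,"dy":0,"dz":0,"spin":0},{"claw":36,"dx":0,"dy":0,"dz":0,"spin":0},{"claw":36,"dx":0,"dy":0,"dz":0,"spin":0},{"claw":36,"dx":0,"dy":0,"dz":-30,"spin":0},{"claw":36,"dx":0,"dy":0,"dz":-70,"spin":0},{"claw":36,"dx":0,"dy":0,"dz":-110,"spin":0},{"claw":36,"dx":0,"dy":0,"dz":-150,"spin":0},{"claw":36,"dx":0,"dy":0,"dz":-150,"spin":0},{"claw":36,"dx":0,"dy":0,"dz":-150,"spin":0}]'
python3 - <<'E'
from h import *
from bench import *
i=get_image("scene");P=cloud(i);x,f,Q=wheel(P,(.517,.139));print(np.degrees(x[2]),x,f)
k=Q[(Q[:,2]>.130)&(Q[:,2]<.142)&(np.hypot(*(Q[:,:2]-x[:2]).T)<.03)]
if len(k)>10: print("knob",cv2.minAreaRect((k[:,:2]*1000).astype(np.float32)))
for j in range(6):
    a=x[2]+j*np.pi/3;c=x[:2]+.066*np.r_[np.cos(a),np.sin(a)]
    q=Q[(Q[:,2]>.075)&(Q[:,2]<.115)&(np.hypot(*(Q[:,:2]-c).T)<.016)]
    if len(q)>10:print(c.round(4),len(q),np.percentile(q[:,2],[50,90,95,100]).round(4))
crop(i,225,170,110,100,6,"pics/e1.png")
E
```

```text
time: 19.15
position: [0.5195, 0.1385, 0.2869]
tool_rot: [-3.137, -0.117, -0.008]
ft_force: [0.1, -0.2, -0.3]
grip_width: 0.411
grip_force: 0.0
34.38532021710225 [0.51734938 0.13936979 0.60013705] 0.002339623475708243
knob ((517.4127807617188, 139.76348876953125), (36.259605407714844, 15.249202728271484), 5.531866550445557)
[0.5718 0.1766] 84 [0.1009 0.1043 0.105  0.1073]
[0.5123 0.2052] 127 [0.099  0.1072 0.1078 0.1096]
[0.5769 0.1108] 119 [0.0974 0.1043 0.1047 0.1079]
```

View pics/e1.png

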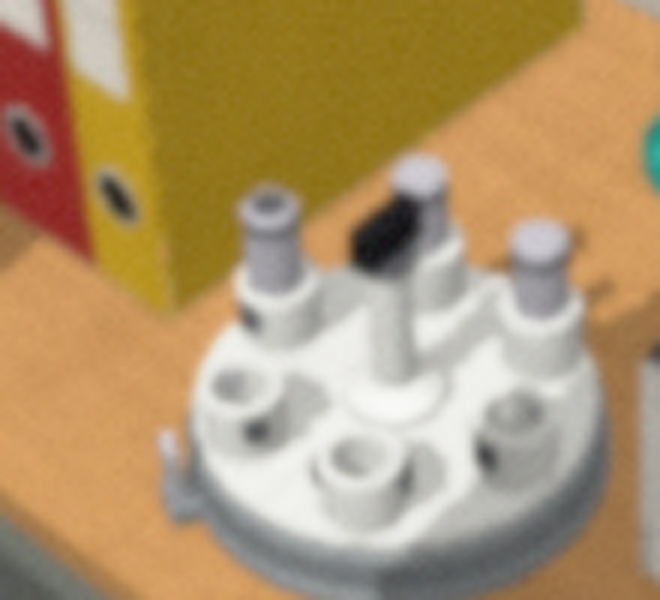

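The wheel sits exactly one click on: the knob bar turned from 64.4° to about 5°. The cartridge stands upright in its cup at (270,235), about 2–3 mm taller than the fixed ones, which agrees with a seat about 19 mm below the rim. The gripper is clear, so I hand in.

```bash
python3 -c "
from bench import *;print(close_job())"
```

```text
the job is handed in; nothing more can be done
None
```

The slim cartridge was pressed home at about 18 N, the wheel was turned clockwise one click, the gripper was let go and clear, and the job was handed in at about 19 s; `close_job()` gave no verdict.

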